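# Wedge a rocking drawer case steady

## Task

The small drawer case rocks because its near-right foot is short. Press down on the case's top over that foot until you feel it rock, then with the fingertips push the wooden wedge, thin edge first, under the short foot until it is snug, and press down firmly on the same corner again to show that the case no longer rocks. Pick nothing up, do not jack the case crooked or shove it away, leave the other things alone, and finish clear of everything.

Things in the scene. Friction and masses are not known exactly. Their poses are not given: they have to be found in the camera images.
- case: Grey steel drawer case, 170 (x) x 200 (y) x 90 mm high, about 2.4 kg, loose. Four drawer fronts on its -x side, pulls stand out 9 mm. Origin: centre of the footprint, level with the feet's undersides; x to its back, y to its left, z up. Body 20 mm above the table, on round feet at (+-68, +-83) mm. At rest it stands level on three good feet; the one at (-68, -83), near right, hangs in the air.
- case_corner (a point): Point on the flat top of the case (90 mm above the table) straight above the short foot, 17 mm in from the front and right walls: press here. About 2 to 4 N rocks the case about its diagonal until the short foot meets the table (3 to 5 degrees); let go, it falls back level. Wedged snugly, it gives less than 2 mm under 9 N.
- foot_underside (a point): Lowest point of the short foot: a black rubber glide 22 mm across with a slightly domed underside, 5.5 to 9.5 mm above the table at rest (differs from start to start). Fixed to the case; it does not give.
- wedge: Plain wooden wedge, 110 x 46 mm, about 120 g, lying flat to the right of the case, thin edge roughly towards the short foot. Origin: centre of its underside; x towards the thin edge, z up. Its top slopes evenly from 18 mm high at the back (x = -55 mm) to 2 mm at the thin edge (x = +55 mm). It slides at about 1 N and stays where it is left.
- wedge_back (a point): Middle of the wedge's flat upright back face (46 mm wide, 18 mm high), 9 mm above its underside: where to push.
- wedge_edge (a point): Middle of the wedge's thin edge. The slope meets the short foot when this edge is about 24 to 52 mm past the foot's centre; the push then stiffens sharply to over 5 N.
- wedge_ramp (a point): Middle of the wedge's sloping top, 10 mm above its underside; x points down the slope to the thin edge, z square to the slope.
- bobbin_1: Bystander: small bobbin, 21 mm across, 11 mm high, origin at its underside.
- needle_box: Bystander: flat box 38 x 58 x 12 mm, origin at its underside.
- snips_yellow: Bystander: thread snips lying flat, 32 x 106 x 15 mm, origin at the underside.
- thread_cone_rust: Bystander: cone of thread, 57 x 71 x 85 mm high, standing, origin at its underside.
- tape_measure: Bystander: tape measure, 36 x 75 x 55 mm high, near the front edge of the table, origin at its underside.

How it is judged:
On the way, in this order (a step that is already met when the one before it is completed fails the run):
1. the corner over the short foot is pressed and the case rocks (contact force between the fingers and case above 1 N and horizontal distance between the grasp point and case_corner below 0.06 m and angle between case's own z axis and vertical above 0.025 rad), for 0.1 s.
2. the wedge's slope is under the short foot and touches it (within 2 mm) (x of foot_underside in the frame of wedge between -0.045 and 0.052 m and y of foot_underside in the frame of wedge between -0.02 and 0.02 m and z of foot_underside in the frame of wedge_ramp below 0.002 m), for 0.2 s.
3. the same corner is pressed with over 5 N and the case does not rock (under 0.02 rad) (x of foot_underside in the frame of wedge between -0.045 and 0.052 m and y of foot_underside in the frame of wedge between -0.02 and 0.02 m and contact force between the fingers and case above 5 N and horizontal distance between the grasp point and case_corner below 0.06 m and contact force between wedge and case above 2 N and angle between case's own z axis and vertical below 0.02 rad), for 0.2 s.
At the end, for the whole second after the job is handed in: The wedge lies flat on the table with its slope under the short foot (foot's centre within 20 mm of the wedge's centre line) and within 2 mm of touching it; the case is level within 0.02 rad, less than 30 mm from where it stood, and all is at rest (all of step 2 and angle between case's own z axis and vertical below 0.02 rad and distance of case from where it was at the start of the episode below 0.03 m and height (world z) of wedge below 0.004 m and linear speed of each of case, wedge below 0.01 m/s).
It fails at once if the wedge is lifted or tipped up (height (world z) of wedge above 0.01 m or angle between wedge's own z axis and vertical above 0.3 rad).
It fails at once if the case is lifted, tipped over or shoved more than 40 mm (height (world z) of case above 0.015 m or angle between case's own z axis and vertical above 0.2 rad or distance of case from where it was at the start of the episode above 0.04 m).
It fails at once if a bystander is moved more than 20 mm (distance of any of bobbin_1, needle_box, snips_yellow, thread_cone_rust, tape_measure from where it was at the start of the episode above 0.02 m).
It also fails if it takes over 67 s, if anything falls off the work surface, if the arm or the gripper's body presses on something with over 40 N, if the wrist force passes 120 N, or if a joint passes its speed limit or range.

## Robot

A 6-joint arm with a two-finger parallel gripper is mounted at the origin on a cart in front of the work surface, level with it; the furniture and walls round the work are solid. World frame = base frame: x ahead of the robot, y to its left, z up, the work surface at z = 0. Lengths are in m, angles in rad, forces in N, time in s.
With the tool pointing down it reaches from about 0.375 to 0.9 m from the base axis. Payload 3.1 kg.
Tool frame: the origin (TCP) lies between the finger pads; the fingertips stand manip.nose_length ahead of it and the grasp point (between the pads) lies 5 mm behind it (manip.nose_length is the distance from the TCP to the fingertips, in m); z points along the fingers, y is the line along which they close (so a half turn about z gives the same grasp; the last joint's range is limited). The gripper opens to 85 mm and grips with 20 to 120 N. Pads are 22 mm wide; open, the fingers measure 114 mm over their backs; the gripper's body (76 mm by 85 mm) begins 54 mm behind the grasp point. The pads swing forward as they close: fully open they stand 13 mm farther back than shut.
Start: joints at [-1.486, 0.527, 1.433, -0, 1.181, -0.178], TCP at [0.163, -0.603, 0.245] pointing down, gripper open.
Joint ranges: [-3.08, 3.08], [-0.75, 2.2], [0.22, 2.44], [-1.43, 4.57], [0, 2.65], [-2.85, 2.85]. Speed limits (rad/s): [2.79, 2.79, 3.14, 3.14, 3.14, 3.14].

## Interface

Orientations are given as a unit quaternion [x, y, z, w].
In Python, from station import monitor, eyes, job, manip gives the robot as it stands.
- The arm moves only by the shell command python3 -m pendant 'ROWS' [FORCE]. ROWS is JSON, a list that holds one entry, the list of rows, each a list of 7 numbers: the shift along the tool's x, y, z as a fraction of full scale, then the turn, a rotation vector about the tool's x, y, z as a fraction of full scale, then the opening, from 0 (shut) to 1 (fully open). A call has 1 to 20 rows; each row shifts and turns the commanded pose from where the row before left it, along the tool's axes as they then stand; what a row does not reach is not made up. Full scale, the value 1, is 800 mm for a shift and 0.12 rad for a turn. A row lasts 1/10 s, in which the tool goes at most 50 mm and 8.59 degrees, less where a joint would pass 70% of its speed; a pose out of reach is approached as far as the arm can. A call with a number of a shift or a turn outside -1 to 1 is refused whole. A call with a gripper value outside its range is refused whole. The fingers move at their own pace and stop on an object; FORCE is the grip in N (left out, the last holds). Time passes only in rows, so rows that do not move let the fingers close. It gives the time, the measured TCP pose, the force, the opening and the grip force at its end, in the units of the state.
- monitor.sense(): the state, without advancing time (a new reading comes with each control period).
- eyes.snapshot(name): name is "scene" or "top" or "wrist"; returns a dict with "pixels" (384x512x3 uint8, red, green, blue), "depth" (384x512 float32, m along the optical axis (not along the pixel's ray), 0 where there is no reading), "intrinsics" (3x3 intrinsics, pixels), "eye" and "attitude" of the camera in the world. Camera axes: x right, y down, z forward; pixel columns grow to the right and rows downward; lengths in m; the calibration is good to about 2 mm. A picture is of the moment at which its call begins.
- job.sign_off(): hands the job in; it is judged then, once.
The state is a dict: "t": time; "q": joint angles; "qd": joint speeds; "tau": joint torques, N m; "tcp_pos": TCP position; "tool_rot": TCP orientation; "force": force on the tool from outside, world axes, zero at the start; "ft_torque": the same for the moment, N m; "finger_gap": opening from 0.0 (shut) to 1.0 (fully open); "gripper_force": force on a finger pad.
Only numpy, scipy, OpenCV 4.12 (cv2) and the standard library are available. Lean on these libraries where they do the work, as an engineer would, in place of code of your own. Each camera call takes 0.05 s, during which the arm holds its last target. There are 200 camera calls.

## Working session

There is one attempt and no reset: what is moved stays moved. The work goes in short steps, Python scripts to look and compute and a shell command to move; the robot and the scene stay as the last step left them, time stands still between calls to the robot, and variables do not carry over. Pictures are saved under pics/ and viewed, at most 10 in all, crops included, and the job is handed in when it is done.

```bash
mkdir -p pics; ls; python3 - <<'E'
from station import monitor, eyes, job, manip
import cv2,numpy as np
s=monitor.sense(); print(s['tcp_pos'],s['tool_rot'],s['force'],s['finger_gap'],manip.nose_length,s['t'])
ims=[]
for n in('top','scene'):
    d=eyes.snapshot(n); np.savez(f'/tmp/{n}.npz',**d); print(n,d['eye'],d['attitude'],d['intrinsics'])
    cv2.imwrite(f'pics/{n}.png',cv2.cvtColor(d['pixels'],cv2.COLOR_RGB2BGR))
E
```

```text
pics
[ 0.16294263 -0.60266615  0.24433033] [ 9.91313631e-01  1.31514522e-01  4.79849329e-05 -1.10176771e-03] [ 0.52715669  0.24419703 -0.25755648] 0.9990799577749501 0.014 0.0
top [0.20422551 0.03179938 1.36379696] [ 0.70349905 -0.70319631  0.07191143 -0.07370742] [[451.60407375   0.         253.74496084]
 [  0.         451.60407375 191.06562747]
 [  0.           0.           1.        ]]
scene [0.03228528 0.98868273 0.58822455] [-0.16320945  0.82891633 -0.5217612   0.11842992] [[391.4188859    0.         258.45486963]
 [  0.         391.4188859  191.45936808]
 [  0.           0.           1.        ]]
```

View pics/top.png

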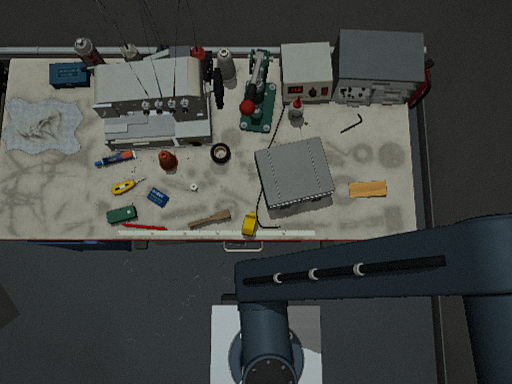

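View pics/scene.png

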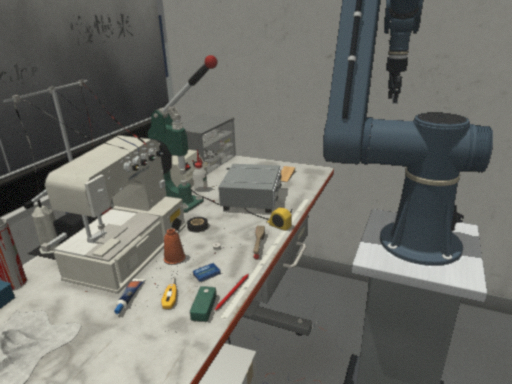

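Top view: case around (293,173), wedge at (367,189) to its right, tape measure (250,223) near the case front. Scene view is consistent with this.

```bash
cat > h.py <<'E'
import numpy as np,cv2
from scipy.spatial.transform import Rotation as R
def cloud(d):
    K=d['intrinsics'];z=d['depth'];v,u=np.indices(z.shape)
    p=np.stack([(u-K[0,2])/K[0,0]*z,(v-K[1,2])/K[1,1]*z,z],-1)
    return p@R.from_quat(d['attitude']).as_matrix().T+d['eye']
def rect(P):
    r=cv2.minAreaRect(P.astype(np.float32)); return r,cv2.boxPoints(r)
def wedge_mask(d):
    h=cv2.cvtColor(d['pixels'],cv2.COLOR_RGB2HSV); return cv2.inRange(h,(8,110,90),(24,255,255))>0
def biggest(m):
    n,l,s,c=cv2.connectedComponentsWithStats(m.astype(np.uint8)); return l==1+np.argmax(s[1:,4])
E
python3 - <<'E'
from h import *
d=dict(np.load('/tmp/top.npz')); P=cloud(d)
v,u=np.indices(d['depth'].shape)
roi=(u>240)&(u<345)&(v>125)&(v<220)
m=biggest(roi&(P[...,2]>.08)&(P[...,2]<.1))
print('case',rect(P[m][:,:2]),np.median(P[m][:,2]),m.sum())
m=biggest(wedge_mask(d)&(u>340)&(u<400)&(v>170)&(v<210))
print('wedge',rect(P[m][:,:2]),m.sum())
Q=P[m]; A=np.c_[Q[:,:2],np.ones(len(Q))]; print(np.linalg.lstsq(A,Q[:,2],rcond=None)[0],Q[:,2].min(),Q[:,2].max())
t=P[(u>400)&(u<410)&(v>180)&(v<210)];print('table z',np.median(t[:,2]))
m=(u>225)&(u<430)&(v>100)&(v<240)&(P[...,2]>.02)
cv2.imwrite('pics/c.png',cv2.resize(cv2.cvtColor(d['pixels'],cv2.COLOR_RGB2BGR)[120:240,230:420],None,fx=4,fy=4))
E
```

```text
case (((0.5294140577316284, -0.08205746859312057), (0.17496994137763977, 0.20100721716880798), 13.5750732421875), array([[ 0.42078298, -0.00489602],
       [ 0.46796328, -0.20028774],
       [ 0.63804513, -0.15921892],
       [ 0.59086484,  0.03617281]], dtype=float32)) 0.08979534085949803 3946
wedge (((0.385187566280365, -0.15123414993286133), (0.09190838783979416, 0.5065044164657593), 34.3891716003418), array([[ 0.20422558,  0.03179927],
       [ 0.4903049 , -0.38617843],
       [ 0.56614953, -0.33426756],
       [ 0.28007025,  0.08371013]], dtype=float32)) 536
[-2.03293462  0.22977831  1.0894338 ] -0.004527449333512568 1.363796960031621
table z -0.00013225971353048038
```

View pics/c.png

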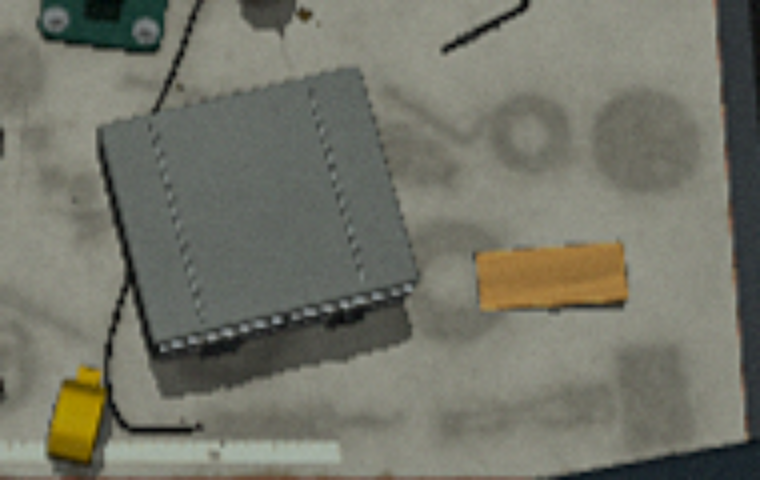

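Crop: the case's near-right corner is at about (415,290), the wedge is an orange rectangle (477–627, 243–310). It's clear around it. I'll fix the wedge fit by dropping zero depth.

```bash
python3 - <<'E'
from h import *
d=dict(np.load('/tmp/top.npz')); P=cloud(d)
v,u=np.indices(d['depth'].shape)
m=biggest(wedge_mask(d)&(u>340)&(u<400)&(v>170)&(v<210)&(d['depth']>1))
print('wedge',rect(P[m][:,:2]),m.sum(), P[m].mean(0))
Q=P[m]; A=np.c_[Q[:,:2]-Q[:,:2].mean(0),np.ones(len(Q))]; print(np.linalg.lstsq(A,Q[:,2],rcond=None)[0])
from station import monitor
s=monitor.sense(); M=R.from_quat(s['tool_rot']).as_matrix(); print(M.round(3))
F=np.array([.4825,-.179]); t=s['tcp_pos']
print('to corner, tool axes m:',M.T@(np.r_[F,.2]-t))
E
```

```text
wedge (((0.4960956871509552, -0.3133614659309387), (0.04930521547794342, 0.10987498611211777), 3.578542470932007), array([[ 0.46806213, -0.26006982],
       [ 0.47492018, -0.36973056],
       [ 0.5241293 , -0.3666531 ],
       [ 0.51727116, -0.25699237]], dtype=float32)) 535 [ 0.49487389 -0.31319777  0.01014628]
[-0.01737096 -0.14723818  0.01014628]
[[ 0.965  0.261 -0.   ]
 [ 0.261 -0.965  0.002]
 [ 0.    -0.002 -1.   ]]
to corner, tool axes m: [ 0.41899396 -0.32567788  0.04521537]
```

```bash
python3 -m pendant '[[[0,0,0,0,0,-1,0],[0,0,0,0,0,-1,0],[0,0,0,0,0,-1,0],[0,0,0,0,0,-1,0],[0,0,0,0,0,-1,0],[0,0,0,0,0,-1,0],[0,0,0,0,0,-1,0],[0,0,0,0,0,-1,0],[0,0,0,0,0,-1,0],[0,0,0,0,0,-1,0],[0,0,0,0,0,-1,0],[0,0,0,0,0,-0.42,0]]]' 40 
python3 -m pendant '[[[0.042,0.0359,0,0,0,0,0],[0.042,0.0359,0,0,0,0,0],[0.042,0.0359,0,0,0,0,0],[0.042,0.0359,0,0,0,0,0],[0.042,0.0359,0,0,0,0,0],[0.042,0.0359,0,0,0,0,0],[0.042,0.0359,0,0,0,0,0],[0.042,0.0359,0,0,0,0,0],[0.042,0.0359,0,0,0,0,0],[0.042,0.0359,0,0,0,0,0],[0.042,0.0359,0,0,0,0,0],[0.042,0.0359,0,0,0,0,0],[0,0,0,0,0,0,0],[0,0,0,0,0,0,0]]]'
```

```text
t: 1.3
tcp_pos: [0.1629, -0.603, 0.2447]
tool_rot: [0.683, 0.73, 0.0, -0.0]
force: [-0.3, 0.3, -0.9]
finger_gap: 0.001
gripper_force: 0.0
t: 2.7
tcp_pos: [0.4815, -0.1781, 0.245]
tool_rot: [0.683, 0.73, -0.0, -0.0]
force: [-1.2, 0.1, 0.8]
finger_gap: -0.0
gripper_force: 0.0
```

```bash
python3 -m pendant '[[[0,0,0.033,0,0,0,0],[0,0,0.033,0,0,0,0],[0,0,0.033,0,0,0,0],[0,0,0.033,0,0,0,0],[0,0,0.033,0,0,0,0],[0,0,0.0025,0,0,0,0],[0,0,0.0025,0,0,0,0],[0,0,0,0,0,0,0],[0,0,0,0,0,0,0]]]'
for i in 1 2 3; do python3 -m pendant '[[[0,0,0.0025,0,0,0,0],[0,0,0.0025,0,0,0,0],[0,0,0,0,0,0,0]]]' | grep -E 'pos|^force';done
```

```text
t: 3.6
tcp_pos: [0.482, -0.1799, 0.1106]
tool_rot: [0.684, 0.729, 0.0, 0.001]
force: [-0.0, 0.3, -0.4]
finger_gap: 0.003
gripper_force: 0.0
tcp_pos: [0.4814, -0.179, 0.1054]
force: [-0.2, -1.6, -0.3]
tcp_pos: [0.4814, -0.1794, 0.1013]
force: [-0.1, -1.2, 2.3]
tcp_pos: [0.4814, -0.1796, 0.0974]
force: [-2.8, -2.7, 4.8]
```

```bash

for i in 1 2; do python3 -m pendant '[[[0,0,0.00125,0,0,0,0],[0,0,0,0,0,0,0],[0,0,0,0,0,0,0]]]' | grep -E '^t|pos|^force';done
python3 - <<'E'
from h import *
from station import eyes
d=eyes.snapshot('top');P=cloud(d);v,u=np.indices(d['depth'].shape)
m=biggest((u>240)&(u<345)&(v>125)&(v<220)&(P[...,2]>.07)&(P[...,2]<.1)&(d['depth']>1))
Q=P[m];Q=Q[Q[:,2]<.102];A=np.c_[Q[:,:2]-Q[:,:2].mean(0),np.ones(len(Q))];print(np.linalg.lstsq(A,Q[:,2],rcond=None)[0],rect(Q[:,:2])[0])
E
```

```text
t: 4.8
tcp_pos: [0.4814, -0.1797, 0.0971]
tool_rot: [0.684, 0.729, -0.0, 0.0]
force: [-4.0, -3.2, 10.4]
t: 5.1
tcp_pos: [0.4814, -0.1798, 0.0969]
tool_rot: [0.684, 0.729, -0.0, 0.001]
force: [-6.1, -2.9, 16.5]
[0.28847222 0.10827504 0.08471833] ((0.4371374547481537, -0.07823418825864792), (0.054476264864206314, 0.0565560944378376), 58.48652267456055)
```

```bash

python3 -m pendant '[[[0,0,-0.005,0,0,0,0],[0,0,-0.01,0,0,0,0],[0,0,-0.05,0,0,0,0],[0,0,-0.05,0,0,0,0],[0,0,-0.03,0,0,0,0],[-0.0467,0.0014,0,0,0,0,0],[-0.0467,0.0014,0,0,0,0,0],[-0.0467,0.0014,0,0,0,0,0],[-0.0467,0.0014,0,0,0,0,0],[-0.0467,0.0014,0,0,0,0,0],[-0.0467,0.0014,0,0,0,0,0],[0,0,0,0,0,0,0],[0,0,0,0,0,0,0]]]'
cat >> h.py <<'E'
def poses(d):
    P=cloud(d);v,u=np.indices(d['depth'].shape);z=d['depth']>1
    m=biggest((u>240)&(u<345)&(v>125)&(v<220)&(P[...,2]>.08)&(P[...,2]<.1)&z)
    Q=P[m];A=np.c_[Q[:,:2]-Q[:,:2].mean(0),np.ones(len(Q))]
    print('case',rect(Q[:,:2]),'tilt',np.linalg.lstsq(A,Q[:,2],rcond=None)[0][:2])
    m=biggest(wedge_mask(d)&(u>300)&(u<400)&(v>160)&(v<215)&z&(P[...,2]<.03))
    print('wedge',rect(P[m][:,:2]),m.sum())
E
python3 - <<'E'
from h import *
from station import eyes
d=eyes.snapshot('top');poses(d)
cv2.imwrite('pics/c2.png',cv2.resize(cv2.cvtColor(d['pixels'],cv2.COLOR_RGB2BGR)[120:260,230:420],None,fx=4,fy=4))
E
```

```text
t: 6.45
tcp_pos: [0.502, -0.4023, 0.2104]
tool_rot: [0.685, 0.729, 0.001, -0.001]
force: [0.2, 0.5, 0.4]
finger_gap: -0.003
gripper_force: 0.0
case (((0.5435071587562561, -0.07197258621454239), (0.14476856589317322, 0.18897560238838196), 14.130061149597168), array([[ 0.4502462 ,  0.00198567],
       [ 0.4963796 , -0.1812723 ],
       [ 0.6367681 , -0.14593084],
       [ 0.5906347 ,  0.03732713]], dtype=float32)) tilt [-0.00292084 -0.0024595 ]
wedge (((0.5097821354866028, -0.3215428590774536), (0.00015768734738230705, 0.014816884882748127), 45.13240051269531), array([[ 0.5044759 , -0.3163723 ],
       [ 0.51497716, -0.32682517],
       [ 0.5150884 , -0.3267134 ],
       [ 0.5045871 , -0.31626055]], dtype=float32)) 5
```

View pics/c2.png

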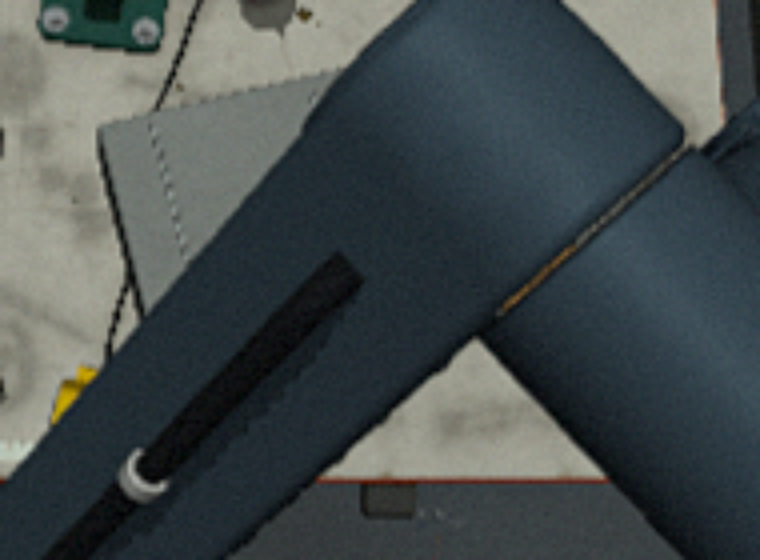

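The arm hides the wedge from above, but the case's far-left corner (100,130 in the crop) hasn't shifted (≈1 mm). I'll check the wedge with the wrist camera.

```bash
python3 - <<'E'
from h import *
from station import eyes
d=eyes.snapshot('wrist');P=cloud(d)
m=biggest(wedge_mask(d)&(P[...,2]<.03)&(P[...,2]>-.01)&(d['depth']>.02))
print('wedge',rect(P[m][:,:2]),m.sum(),d['eye'])
cv2.imwrite('pics/w.png',cv2.cvtColor(d['pixels'],cv2.COLOR_RGB2BGR))
E
```

```text
wedge (((0.49441275000572205, -0.31402823328971863), (0.043870288878679276, 0.10679030418395996), 2.6938283443450928), array([[ 0.46999234, -0.261723  ],
       [ 0.47501135, -0.3683953 ],
       [ 0.51883316, -0.36633345],
       [ 0.51381415, -0.25966117]], dtype=float32)) 2986 [ 0.49745349 -0.32991791  0.33874066]
```

View pics/w.png

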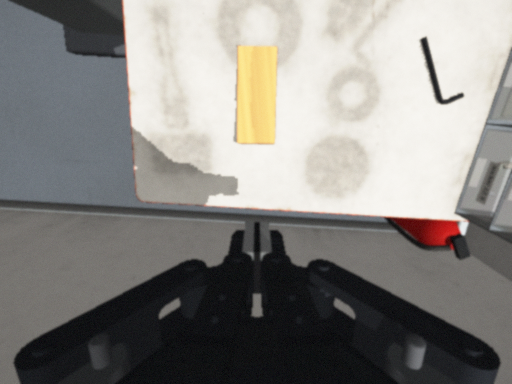

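Wrist view: wedge (236–277, 45–144), untouched and aligned with the tool; clear table between its back and the table edge (row ~205). I'll descend behind it.

```bash

python3 -m pendant '[[[0,-0.0044,0.04,0,0,0,0],[0,0,0.04,0,0,0,0],[0,0,0.04,0,0,0,0],[0,0,0.04,0,0,0,0],[0,0,0.04,0,0,0,0],[0,0,0.02,0,0,0,0],[0,0,0.01,0,0,0,0],[0,0,0.007,0,0,0,0],[0,0,0,0,0,0,0],[0,0,0,0,0,0,0]]]'
```

```text
t: 7.55
tcp_pos: [0.4995, -0.4032, 0.023]
tool_rot: [0.684, 0.729, -0.0, 0.001]
force: [-0.5, 0.1, -0.1]
finger_gap: -0.007
gripper_force: 0.0
```

```bash

python3 -m pendant '[[[0,0,0.005,0,0,0,0],[0.015,0,0,0,0,0,0],[0.01,0,0,0,0,0,0],[0.01,-0.0003,0,0,0,0,0],[0.01,-0.0003,0,0,0,0,0],[0.01,-0.0003,0,0,0,0,0],[0.01,-0.0003,0,0,0,0,0],[0.01,-0.0003,0,0,0,0,0],[0.01,-0.0003,0,0,0,0,0],[0.01,-0.0003,0,0,0,0,0],[0.01,-0.0003,0,0,0,0,0],[0.01,-0.0003,0,0,0,0,0],[0.01,-0.0003,0,0,0,0,0],[0,0,0,0,0,0,0]]]'
python3 - <<'E'
from h import *
from station import eyes
d=eyes.snapshot('wrist');P=cloud(d)
m=biggest(wedge_mask(d)&(P[...,2]<.03)&(P[...,2]>-.01)&(d['depth']>.02))
print('wedge',rect(P[m][:,:2]),m.sum(),d['eye'])
cv2.imwrite('pics/w2.png',cv2.cvtColor(d['pixels'],cv2.COLOR_RGB2BGR))
E
```

```text
t: 8.95
tcp_pos: [0.4894, -0.3011, 0.0175]
tool_rot: [0.684, 0.729, 0.0, -0.001]
force: [-0.5, -0.3, -0.3]
finger_gap: 0.004
gripper_force: 0.0
wedge (((0.4876687824726105, -0.23542074859142303), (0.04581786319613457, 0.11042233556509018), 2.8453125953674316), array([[ 0.46204743, -0.18141484],
       [ 0.46752873, -0.29170105],
       [ 0.51329017, -0.28942665],
       [ 0.5078088 , -0.17914045]], dtype=float32)) 18555 [ 0.48492226 -0.22970073  0.14573323]
```

View pics/w2.png

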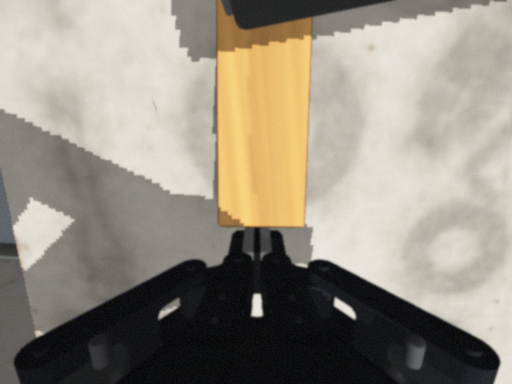

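Wedge (217–312, to row 228) is square to the fingers, its front just entering under the case (dark edge at row ~20). Continue slowly, watching the force.

```bash

python3 -m pendant '[[[0.005,-0.0001,0,0,0,0,0],[0.005,-0.0001,0,0,0,0,0],[0.005,-0.0001,0,0,0,0,0],[0.005,-0.0001,0,0,0,0,0],[0.005,-0.0001,0,0,0,0,0],[0,0,0,0,0,0,0],[0,0,0,0,0,0,0]]]' | grep -E 'pos|^force'
for i in 1 2 3; do python3 -m pendant '[[[0.0025,0,0,0,0,0,0],[0,0,0,0,0,0,0],[0,0,0,0,0,0,0]]]' | grep -E 'pos|^force';done
```

```text
tcp_pos: [0.4883, -0.2827, 0.0177]
force: [0.7, -0.0, -0.2]
tcp_pos: [0.4882, -0.281, 0.0177]
force: [-0.3, -0.4, -0.2]
tcp_pos: [0.4882, -0.279, 0.0177]
force: [0.0, -0.2, -0.6]
tcp_pos: [0.4879, -0.2769, 0.0177]
force: [-0.1, -0.9, -0.1]
```

```bash

for i in 1 2 3 4; do python3 -m pendant '[[[0.0025,0,0,0,0,0,0],[0,0,0,0,0,0,0],[0,0,0,0,0,0,0]]]' | grep -E 'pos|^force';done
```

```text
tcp_pos: [0.4878, -0.2748, 0.0177]
force: [0.1, 0.4, -0.0]
tcp_pos: [0.4876, -0.2728, 0.0177]
force: [0.8, -0.3, 0.9]
tcp_pos: [0.4875, -0.2709, 0.0177]
force: [0.5, -0.6, -0.1]
tcp_pos: [0.4876, -0.2692, 0.0177]
force: [0.7, -1.3, -0.4]
```

```bash

for i in 1 2 ; do python3 -m pendant '[[[0.002,0,0,0,0,0,0],[0,0,0,0,0,0,0],[0,0,0,0,0,0,0]]]' | grep -E 'pos|^force';done
```

```text
tcp_pos: [0.4878, -0.2682, 0.0178]
force: [-0.2, -3.7, -2.0]
tcp_pos: [0.488, -0.2671, 0.0179]
force: [0.8, -4.3, -1.9]
```

```bash

for i in 1 2 ; do python3 -m pendant '[[[0.0015,0,0,0,0,0,0],[0,0,0,0,0,0,0],[0,0,0,0,0,0,0]]]' | grep -E 'pos|^force';done
```

```text
tcp_pos: [0.4884, -0.2667, 0.018]
force: [1.3, -7.3, -1.7]
tcp_pos: [0.4887, -0.2663, 0.0181]
force: [0.3, -8.8, -2.2]
```

```bash

python3 -m pendant '[[[-0.008,0,0,0,0,0,0],[-0.015,0,0,0,0,0,0],[-0.015,0,0,0,0,0,0],[0,0,-0.05,0,0,0,0],[0,0,-0.05,0,0,0,0],[0,0,-0.04,0,0,0,0],[0.036,0,0,0,0,0,0],[0.037,0,0,0,0,0,0],[0.037,0,0,0,0,0,0],[0.036,-0.002,0,0,0,0,0],[0,0,0,0,0,0,0],[0,0,0,0,0,0,0]]]'
python3 - <<'E'
from h import *
from station import eyes
d=eyes.snapshot('top');poses(d)
E
```

```text
t: 14.2
tcp_pos: [0.4803, -0.1774, 0.1299]
tool_rot: [0.684, 0.73, 0.0, 0.0]
force: [0.7, -0.1, -0.9]
finger_gap: -0.002
gripper_force: 0.0
case (((0.6213684678077698, -0.1504608690738678), (0.0279556754976511, 0.021667001768946648), 7.499022006988525), array([[ 0.6060963 , -0.14154425],
       [ 0.6089241 , -0.16302595],
       [ 0.6366406 , -0.15937749],
       [ 0.63381284, -0.1378958 ]], dtype=float32)) tilt [-0.10505772 -0.01658371]Traceback (most recent call last):
  File "<stdin>", line 3, in <module>
  File "h.py", line 18, in poses
    m=biggest(wedge_mask(d)&(u>300)&(u<400)&(v>160)&(v<215)&z&(P[...,2]<.03))
  File "h.py", line 12, in biggest
    n,l,s,c=cv2.connectedComponentsWithStats(m.astype(np.uint8)); return l==1+np.argmax(s[1:,4])
                                                                              ~~~~~~~~~^^^^^^^^^
    return _wrapfunc(a, 'argmax', axis=axis, out=out, **kwds)
    return bound(*args, **kwds)
ValueError: attempt to get argmax of an empty sequence
```

Occluded, as expected. Press now: quick descent to just above, then small steps.

```bash

python3 -m pendant '[[[0,0,0.015,0,0,0,0],[0,0,0.0125,0,0,0,0],[0,0,0.0025,0,0,0,0],[0,0,0,0,0,0,0]]]' | grep -E 'pos|^force'
for i in 1 2 3; do python3 -m pendant '[[[0,0,0.002,0,0,0,0],[0,0,0,0,0,0,0],[0,0,0,0,0,0,0]]]' | grep -E 'pos|^force';done
```

```text
tcp_pos: [0.4796, -0.1776, 0.1047]
force: [0.7, 0.4, -0.6]
tcp_pos: [0.4802, -0.1774, 0.1042]
force: [0.8, -0.8, -0.3]
tcp_pos: [0.4803, -0.1775, 0.1039]
force: [-2.2, 0.9, 9.9]
tcp_pos: [0.4803, -0.1775, 0.1037]
force: [-3.9, 0.7, 21.3]
```

```bash

python3 -m pendant '[[[0,0,0,0,0,0,0],[0,0,0,0,0,0,0],[0,0,-0.004,0,0,0,0],[0,0,-0.01,0,0,0,0],[0,0,-0.05,0,0,0,0],[0,0,-0.05,0,0,0,0],[0,0,-0.05,0,0,0,0],[-0.042,-0.0359,0,0,0,0,0],[-0.042,-0.0359,0,0,0,0,0],[-0.042,-0.0359,0,0,0,0,0],[-0.042,-0.0359,0,0,0,0,0],[-0.042,-0.0359,0,0,0,0,0],[-0.042,-0.0359,0,0,0,0,0],[-0.042,-0.0359,0,0,0,0,0],[-0.042,-0.0359,0,0,0,0,0],[-0.042,-0.0359,0,0,0,0,0],[-0.042,-0.0359,0,0,0,0,0],[0,0,0,0,0,0,0],[0,0,0,0,0,0,0]]]'
python3 - <<'E'
from h import *
from station import eyes
d=eyes.snapshot('top')
cv2.imwrite('pics/c3.png',cv2.resize(cv2.cvtColor(d['pixels'],cv2.COLOR_RGB2BGR)[120:260,230:420],None,fx=4,fy=4))
poses(d)
E
```

```text
t: 17.45
tcp_pos: [0.214, -0.531, 0.2317]
tool_rot: [0.685, 0.728, 0.001, -0.0]
force: [-0.4, 1.1, 0.8]
finger_gap: -0.0
gripper_force: 0.0
case (((0.5305888056755066, -0.08137686550617218), (0.17474450170993805, 0.20105339586734772), 13.523640632629395), array([[ 0.42213124, -0.00406911],
       [ 0.4691469 , -0.199548  ],
       [ 0.6390464 , -0.15868461],
       [ 0.5920307 ,  0.03679428]], dtype=float32)) tilt [0.0045746  0.00036105]
wedge (((0.4872918426990509, -0.21474750339984894), (0.05056441202759743, 0.08677162230014801), 5.117227554321289), array([[ 0.45824066, -0.17378964],
       [ 0.46598014, -0.2602154 ],
       [ 0.516343  , -0.25570536],
       [ 0.5086036 , -0.1692796 ]], dtype=float32)) 253
```

View pics/c3.png

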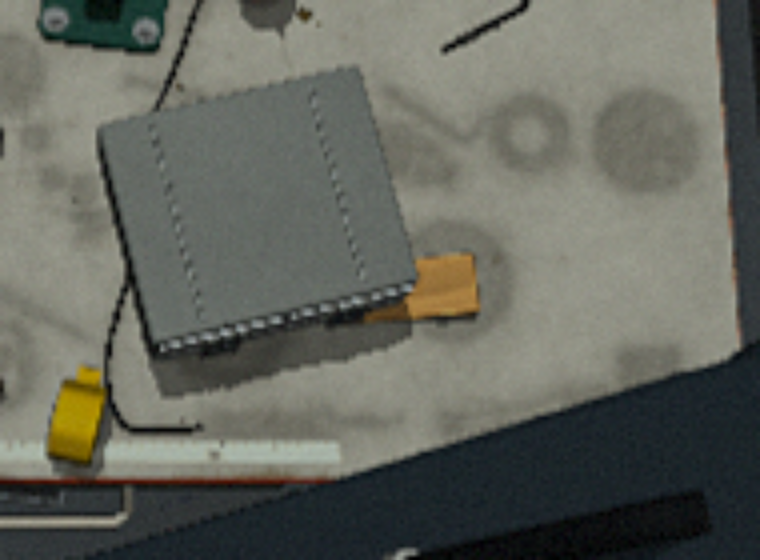

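The wedge sits under the near-right corner (back edge at about (478,285) in the crop). The case is level and about 1 mm from its start, the tape measure is untouched and the arm is clear. Handing in.

```bash
python3 -c "
from station import job
print(job.sign_off())"
```

```text
the job is handed in; nothing more can be done
None
```

The job is handed in (no verdict came back): the corner gave about 7 mm when first pressed, I pushed the wedge snug under the short foot at about 9 N, then pressing the corner with about 21 N moved it less than 1 mm, and at about 17.5 s the case was level, about 1 mm from its start, with the arm clear.

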